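# Try out the refitted folding brace of a pad chest

## Task

The folding brace of the wooden pad chest has just been refitted and needs a trial: raise the lid until the brace snaps past straight, ease the lid back onto the lock and let go so that the brace stands locked by itself. Then lift the lid slightly until the brace is straight again, let go, press the knee of the brace down past straight so that it folds, and close the lid gently and fully. Never strain the brace so hard that its foot slips along its slot, and leave the other things on the bench where they stand.

Things in the scene. Friction and masses are not known exactly. Their poses are not given: they have to be found in the camera images.
- chest: Open wooden chest with pads inside, fixed to the bench: 200 deep (x) x 260 wide (y) x 110 high to the rim. Origin: centre of its underside; x points from the handle side (front, -x) to the hinge side, y to the left, z up. The steel folding brace is outside its -y wall. It stands in a different place, turned up to 0.3 rad, each time.
- lid (a joint): Lid angle, rad: 0 shut, grows as the front edge rises. Stiff hinges (friction about 1.0 N m) hold the lid at any angle: raising takes 2 to 8 N at the handle, less the higher it is, lowering up to 4 N. The brace becomes straight and stops the lid at 0.93 to 1.18 rad (differs each time, must be felt: the handle force rises steeply); on the lock the lid rests about 0.09 rad lower.
- lid_hinge (a point): Middle of the lid's hinge axis, which runs along the chest's y at its far (+x) rim: 100 mm towards +x of the chest's middle, 110 mm above the bench. The axes turn with the lid; with the lid shut they are the chest's. The lid is a 200 x 260 mm wooden board 14 mm thick, about 0.75 kg.
- lid_handle (a point): Middle of the lid's round steel bar handle: 12 mm thick, 110 long, parallel to the hinge, standing out 45 mm beyond the lid's front edge (39 mm clear gap from bar to lid) on 12 mm arms at its ends. It lies 245 mm from the hinge axis and 8 mm above it (118 mm above the bench with the lid shut). The axes turn with the lid. The gripped bar can turn between the pads.
- knee (a joint): Angle of the knee joint in mid brace, rad: about 0 with the lid shut (folded, knee low), 1.91 with the two links in line, 2.41 at its stop, knee above the straight line: locked. When the lid is drawn up until the brace is taut, a weak spring (0.07 N m) nudges the knee past straight to the locked side; easing the lid down about 0.09 rad then brings it to the stop.
- lower: Lower link of the brace, flat steel, with the thumb bar at its knee end. Origin: on the foot's pin; its x axis points along the link to the knee, 86 mm away. The upper link, 86 mm too, runs from the knee to a pin on the lid's side edge, 85 mm from the hinge axis; that pin is set up to 4 mm above or below the level of the hinge axis (lid shut), which is not measured.
- knee_bar (a point): On the axis of the knee's round thumb bar: 12 mm thick, standing out 64 mm to the chest's -y; this point is 52 mm out from the wall. Brace straight: about 50 mm above the rim. Pressing it square to the links (down and towards the hinge, 37 degrees off vertical) folds the brace; 10 mm past straight it stays folded. Takes under 12 N if the lid was first lifted till the brace is straight.
- foot (a joint): Position of the brace's foot in its level slot on the side wall, m: plus towards the hinge; starts between -0.004 and 0.004. Clamped by friction only, it slips at about 9 N: when the brace is taut and the handle is pulled up with over 7 N, when the lid on the lock is pushed down with over 5 N, or when the knee is pressed while the lid rests on the lock.
- brace_foot (a point): Pin of the brace's foot: 180 mm in front of the hinge axis and 30 mm below it (80 mm above the bench) when the foot is at 0. It must not shift by more than 2.5 mm.
- squeeze_bottle: Bystander: white plastic bottle, 60 across, 150 high, to the left of the chest. Origin: centre of its underside.
- jar: Bystander: clear jar with white lid, 56 across, 60 high, close to the left (+y) wall of the chest. Origin: centre of its underside.
- pad_tin: Bystander: flat metal tin, 64 across, 35 high, beside the chest's brace side, towards its rear. Origin: centre of its underside.
- burner: Bystander: black bench burner on a 70 mm square foot, 140 high, to the left. Origin: centre of its underside.
- mallet: Bystander: small hammer lying to the right, about 250 long. Origin: under its middle.
- driver: Bystander: screwdriver lying to the right, nearer the robot. Origin: under its middle.
- mouthpiece: Bystander: black mouthpiece standing upright, 26 across, 78 high, to the left near the robot. Origin: centre of its underside.

How it is judged:
By the outcome, as a careful person would: the job done as asked, in the order asked, and still so for the second after the job is handed in, with the robot touching nothing.
It also fails if it takes over 72 s, if anything falls off the work surface, if the arm or the gripper's body presses on something with over 40 N, if the wrist force passes 120 N, or if a joint passes its speed limit or range.

## Robot

A 7-joint arm with a two-finger parallel gripper is mounted at the origin on the work surface. World frame = base frame: x ahead of the robot, y to its left, z up, the work surface at z = 0. Lengths are in mm, angles in rad, forces in N, time in s.
With the tool pointing down it reaches from about 400 to 750 mm from the base axis. Payload 19.5 kg.
Tool frame: the origin (TCP) lies on the mounting face of the last link; the fingertips stand 173 mm ahead of it and the grasp point (between the pads) lies 155 mm ahead of it; z points along the fingers, y is the line along which they close (so a half turn about z gives the same grasp; the last joint's range is limited). The gripper opens to 85 mm and grips with 20 to 120 N. Pads are 22 mm wide; open, the fingers measure 114 mm over their backs; the gripper's body (76 mm by 85 mm) begins 54 mm behind the grasp point. The pads swing forward as they close: fully open they stand 13 mm farther back than shut.
Start: joints at [1.136, 0.707, -0.028, 1.485, 0.022, 0.951, -0.075], TCP at [220.094, -531.201, 404.668] pointing down, gripper open.
Joint ranges: [-2.71, 2.71], [-0.32, 2.16], [-1.57, 1.52], [0, 2.45], [-1.46, 4.6], [0, 2.02], [-2.83, 2.83]. Speed limits (rad/s): [1.89, 1.89, 2.57, 2.57, 3.01, 3.01, 3.01].

## Interface

Orientations are given as [roll, pitch, yaw] about the fixed x, y, z axes, in that order (R = Rz(yaw) Ry(pitch) Rx(roll)).
In Python, from cell import arm gives the robot as it stands.
- The arm moves only by the shell command python3 -m pendant 'ROWS' [OPENING] [FORCE]. ROWS is a JSON list of rows, 1 to 8 of them, each of 6 numbers: dx, dy, dz in mm, then a rotation vector rx, ry, rz in rad; each row is the pose to reach, as a shift and turn from the pose commanded when the command began, along the tool's axes at that moment; what a row does not reach only later rows make up. A row lasts 1/8 s, in which the tool goes at most 62.5 mm and 0.188 rad, less where a joint would pass 70% of its speed; a pose out of reach is approached as far as the arm can. OPENING is the opening from 0.0 (shut) to 1.0 (fully open), set as the command begins (- or left out keeps the last). The fingers move at their own pace and stop on an object; FORCE is the grip in N (left out, the last holds). Time passes only in rows, so rows that do not move let the fingers close. It prints the time, the measured TCP pose, the force, the opening and the grip force at its end.
- arm.sense(): the state, without advancing time (a new reading comes with each control period).
- arm.snapshot(name): name is "scene" or "top" or "wrist"; returns the picture (400x640x3 uint8, red, green, blue); there is no depth.
- arm.get_calibration(name): a dict with "intrinsics" (3x3 intrinsics, pixels), "xyz" and "rotation" of the camera in the world. Camera axes: x right, y down, z forward; pixel columns grow to the right and rows downward; lengths in mm; the calibration is good to about 2 mm. A picture is of the moment at which its call begins: read the wrist's pose just before it. get_calibration takes no time and is no camera call; for the wrist camera it gives the pose at the moment of the call.
- arm.finish_job(): hands the job in; it is judged then, once.
Trained networks look in the newest picture that a camera, given by its name, has taken for a name from the list of things; names that differ only in an ending like _2 or _b are one class to them, and where a whole thing is asked for, a point or a joint stands for the part that bears it (a point fixed in the world has none). Each returns a list of dicts, best first, with "score" (0 to 1); they miss things now and then, are a little off and sometimes report something else, mostly with a low value. They report only what shows in the picture. A call takes as long as a camera call.
- arm.boxes_of(camera, query): "extent" ([left, top, right, bottom] in pixels, round what is visible of it).
The state is a dict: "time": time; "qpos": joint angles; "qvel": joint speeds; "tau": joint torques, N m; "tcp_pos": TCP position; "tcp_rot": TCP orientation; "contact_force": force on the tool from outside, world axes, zero at the start; "ft_torque": the same for the moment, N m; "finger_gap": opening from 0.0 (shut) to 1.0 (fully open); "grasp_force": force on a finger pad.
Only numpy, scipy, OpenCV 4.12 (cv2) and the standard library are available. Lean on these libraries where they do the work, as an engineer would, in place of code of your own. Each camera call takes 0.05 s, during which the arm holds its last target. There are 200 camera calls.

## Working session

There is one attempt and no reset: what is moved stays moved. The work goes in short steps, Python scripts to look and compute and a shell command to move; the robot and the scene stay as the last step left them, time stands still between calls to the robot, and variables do not carry over. Pictures are saved under pics/ and viewed, at most 11 in all, crops included, and the job is handed in when it is done.

```bash
ls; mkdir -p pics; python3 - <<'E'
from cell import arm
import cv2,numpy as np
np.set_printoptions(precision=4,suppress=True)
s=arm.sense();print(s)
for n in("scene","top"):
    im=arm.snapshot(n);cv2.imwrite(f"pics/{n}0.png",im[:,:,::-1])
    print(n,arm.get_calibration(n))
    for q in("chest","lid","lid_handle","knee_bar","lower","brace_foot","pad_tin","jar","mallet","driver"):
        print(q,[(b['extent'],round(b['score'],2)) for b in arm.boxes_of(n,q)[:2]])
E
```

```text
pics
{'time': 0.0, 'qpos': array([ 1.1363,  0.7071, -0.0276,  1.485 ,  0.022 ,  0.9509, -0.0755]), 'qvel': array([0.0005, 0.0003, 0.0001, 0.0004, 0.0001, 0.0009, 0.0004]), 'tau': array([ -0.0005, -88.3224,   1.2348, -23.616 ,   0.0169,   0.0067,
         0.    ]), 'tcp_pos': array([ 220.0799, -531.1464,  404.2462]), 'tcp_rot': array([-3.1405,  0.    ,  0.3928]), 'contact_force': array([-0.0648, -0.0011,  0.0564]), 'ft_torque': array([ 0.0019, -0.0468,  0.02  ]), 'grasp_force': 0.0, 'finger_gap': 0.9964543182259729}
scene {'intrinsics': array([[462.6732,   0.    , 316.4956],
       [  0.    , 462.6732, 207.8135],
       [  0.    ,   0.    ,   1.    ]]), 'xyz': array([1187.4523,  757.6994,  913.4932]), 'rotation': array([-2.2356, -0.0013,  2.4155])}
chest [([231.2, 203.8, 357.5, 315.2], 0.85)]
lid [([230.7, 200.1, 356.4, 282.7], 0.68)]
lid_handle [([230.5, 198.9, 357.9, 282.6], 0.79)]
knee_bar [([229.4, 202.1, 353.7, 314.0], 0.32)]
lower []
brace_foot [([211.8, 246.0, 230.1, 267.0], 0.49)]
pad_tin [([211.2, 247.2, 233.3, 266.8], 0.58)]
jar [([346.9, 278.4, 370.3, 309.6], 0.88)]
mallet [([214.5, 148.1, 262.4, 195.6], 0.8)]
driver [([299.0, 150.3, 315.8, 164.2], 0.68), ([346.0, 278.8, 371.3, 310.5], 0.24)]
top {'intrinsics': array([[433.7688,   0.    , 318.8331],
       [  0.    , 433.7688, 198.773 ],
       [  0.    ,   0.    ,   1.    ]]), 'xyz': array([ 392.5251,   -9.9171, 1195.5267]), 'rotation': array([-3.0352,  0.0053, -1.5817])}
chest []
lid [([233.6, 93.6, 354.0, 210.5], 0.86)]
lid_handle [([231.1, 96.3, 353.9, 206.1], 0.59)]
knee_bar []
lower []
brace_foot [([347.0, 133.1, 367.0, 166.5], 0.52)]
pad_tin [([341.6, 96.2, 363.0, 119.2], 0.85)]
jar [([214.6, 163.2, 237.6, 187.2], 0.91)]
mallet [([438.0, 159.7, 502.4, 256.4], 0.63), ([340.7, 96.1, 364.0, 118.0], 0.33)]
driver [([425.0, 286.3, 500.0, 308.9], 0.8)]
```

```bash
python3 - <<'E'
import cv2
im=cv2.imread("pics/top0.png")[85:225,200:400]
cv2.imwrite("pics/topc.png",cv2.resize(im,None,fx=4,fy=4,interpolation=cv2.INTER_CUBIC))
im=cv2.imread("pics/scene0.png")[130:330,180:430]
cv2.imwrite("pics/scenec.png",cv2.resize(im,None,fx=3,fy=3,interpolation=cv2.INTER_CUBIC))
E
```

```text
(no output)
```

View pics/topc.png

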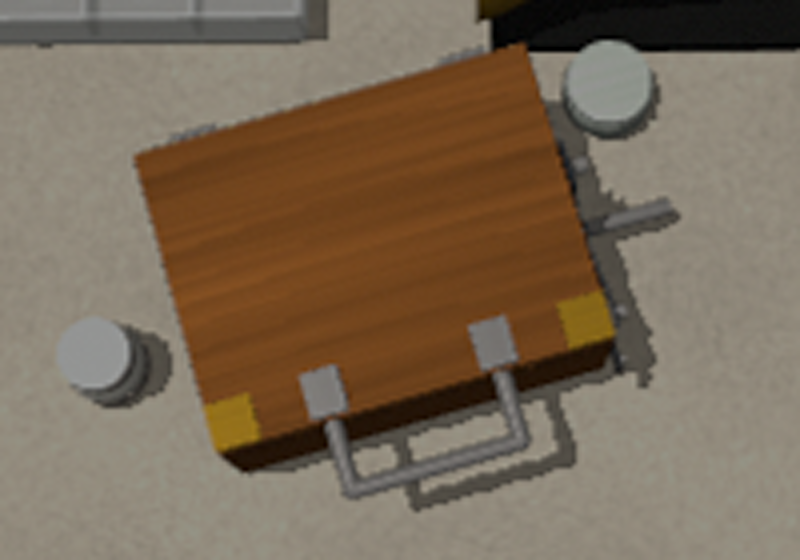

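View pics/scenec.png

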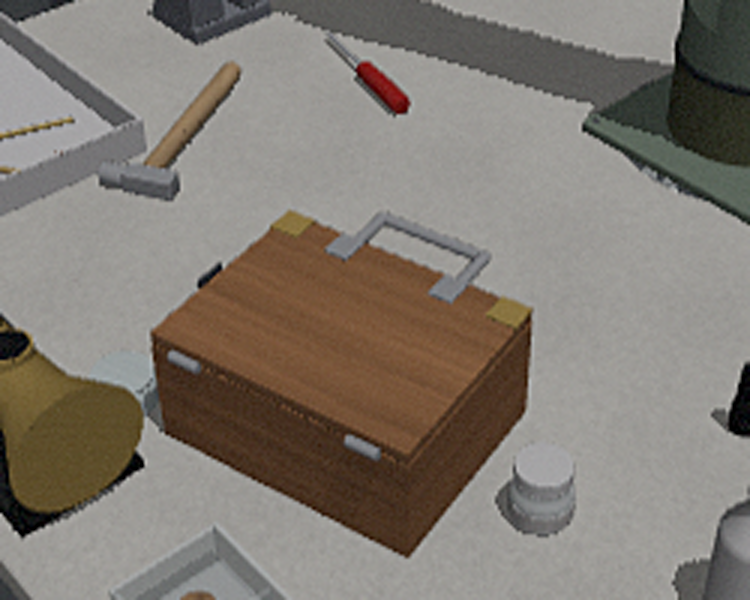

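```bash
cat > h.py <<'E'
import numpy as np
from scipy.spatial.transform import Rotation as R
from scipy.optimize import least_squares
def rot(rpy): return R.from_euler('xyz',rpy)
def proj(c,P):
    q=rot(c['rotation']).inv().apply(np.atleast_2d(P)-c['xyz'])@np.array(c['intrinsics']).T
    return q[:,:2]/q[:,2:]
def tri(cs,uvs):
    f=lambda P:np.concatenate([proj(c,P)[0]-u for c,u in zip(cs,uvs)])
    r=least_squares(f,[500,0,100]);return r.x,r.cost
E
python3 - <<'E'
from h import *
from cell import arm
np.set_printoptions(precision=2,suppress=True)
T,S=arm.get_calibration("top"),arm.get_calibration("scene")
top=np.array([[135,155],[525,43],[613,338],[222,455],[352,490],[520,440]])/4+[200,85]
sc=np.array([[408,458],[155,335],[292,212],[530,315],[487,257],[384,216]])/3+[180,130]
for a,b in zip(top,sc): print(*tri([T,S],[a,b]))
def model(p):
    L=np.array([[100,130,124],[100,-130,124],[-100,-130,124],[-100,130,124],[-145,55-6,118],[-145,-49,118]],float)
    return R.from_euler('z',p[3]).apply(L)+p[:3]
f=lambda p:np.concatenate([(proj(T,model(p))-top).ravel(),(proj(S,model(p))-sc).ravel()])
r=least_squares(f,[550,0,0,-.3]);print(r.x,f(r.x).reshape(-1,2))
Rz=R.from_euler('z',r.x[3]);h=Rz.apply([-145,0,118])+r.x[:3];print("handle",h,"hinge",Rz.apply([100,0,110])+r.x[:3])
E
```

```text
[701.34 209.28 120.  ] 0.060552845860454924
[770.14 -38.62 120.67] 0.7667903114025316
[579.44 -92.18 124.51] 0.007237427763351942
[509.67 153.06 116.87] 5.315225506617316e-07
[485.61  72.48 119.71] 0.2967552923589558
[516.25 -33.22 121.52] 0.011424394059932922
[640.18  57.99  -2.05   0.27] [[-0.71  0.03]
 [-0.01 -0.09]
 [ 0.7   0.33]
 [-1.49  0.19]
 [ 2.39 -0.22]
 [-1.99  1.29]
 [ 0.09 -0.41]
 [-1.73 -0.58]
 [-0.41  0.34]
 [ 1.19 -1.08]
 [-2.75  0.16]
 [ 1.64  1.98]]
handle [500.61  18.68 115.95] hinge [736.43  85.1  107.95]
```

```bash
cat >> h.py <<'E'
YAW=0.27
def ori(al,yaw=YAW):
    ex=np.array([np.cos(yaw),np.sin(yaw),0]);k=np.array([0,0,1.])
    z=np.cos(al)*ex-np.sin(al)*k;y=np.sin(al)*ex+np.cos(al)*k
    return R.from_matrix(np.array([np.cross(y,z),y,z]).T)
def delta(s,grasp,Rt,back=0):
    """tool-frame shift and turn taking grasp point to 'grasp', backed off"""
    Rc=rot(s['tcp_rot']);t=np.asarray(grasp)-Rt.apply([0,0,155+back])
    return Rc.inv().apply(t-s['tcp_pos']).round(1),(Rc.inv()*Rt).as_rotvec().round(3),t
E
python3 - <<'E'
from h import *
from cell import arm
s=arm.sense()
print(delta(s,[501,19.5,119],ori(np.pi/2),110))
print(delta(s,[501,19.5,119],ori(1.25),80))
E
```

```text
(array([ 470.3, -401.3,   20.7]), array([-0.   , -0.   , -1.448]), array([501. ,  19.5, 384. ]))
(array([ 396.8, -410.3,   62.7]), array([-0.263,  0.232, -1.435]), array([ 4.29583849e+02, -2.65000884e-01,  3.42011386e+02]))
```

```bash
python3 -m pendant '[[47,-40,0,0,0,-0.18],[94,-80,0,0,0,-0.36],[141,-120,0,0,0,-0.54],[188,-160,0,0,0,-0.72],[235,-200,0,0,0,-0.9],[282,-240,0,0,0,-1.08],[329,-280,10,0,0,-1.26],[376,-320,20,0,0,-1.448]]' 0.42 40
python3 - <<'E'
from h import *
from cell import arm
s=arm.sense();print(s['qpos'].round(2))
print(delta(s,[501,19.5,119],ori(1.25),80))
E
```

```text
time: 2.1
tcp_pos: [445.6, -89.9, 384.7]
tcp_rot: [3.141, 0.0, 1.846]
contact_force: [0.7, -0.6, -0.2]
finger_gap: 0.423
grasp_force: 0.0
[ 0.35  0.58 -0.38  1.93  0.32  0.69  0.06]
(array([90.6,  8.9, 42.6]), array([-0.32 , -0.   ,  0.005]), array([ 4.29583849e+02, -2.65000884e-01,  3.42011386e+02]))
```

```bash
python3 -m pendant '[[45,4,20,-0.16,0,0],[90,9,42,-0.32,0,0],[90,9,42,-0.32,0,0]]'
python3 - <<'E'
from h import *
from cell import arm
import cv2
s=arm.sense();print(s['qpos'].round(2),s['contact_force'])
c=arm.get_calibration("wrist");im=arm.snapshot("wrist");print(c)
cv2.imwrite("pics/w1.png",im[:,:,::-1])
ex=R.from_euler('z',.27)
for n,p in(("hl",[-145,55,118]),("hr",[-145,-55,118]),("knee",[-30,-182,0])):
    print(n,proj(c,ex.apply(p)+[640.2,58,0]))
E
```

```text
time: 2.48
tcp_pos: [429.2, -0.9, 342.3]
tcp_rot: [2.819, -0.001, 1.842]
contact_force: [1.5, 0.2, -0.6]
finger_gap: 0.421
grasp_force: 0.0
[ 0.03  0.59 -0.14  2.21  0.42  0.03 -0.21] [ 1.45750662  0.18996812 -0.61819767]
{'intrinsics': array([[298.82007059,   0.        , 319.96489746],
       [  0.        , 298.82007059, 200.11293475],
       [  0.        ,   0.        ,   1.        ]]), 'xyz': array([421.19293087,  65.85580626, 311.90905444]), 'rotation': array([ 2.88025516, -0.32219819,  0.27222464])}
hl [[318.85992402 137.39472641]]
hr [[318.69342578 284.18766773]]
knee [[372.02006434 310.10081598]]
```

View pics/w1.png

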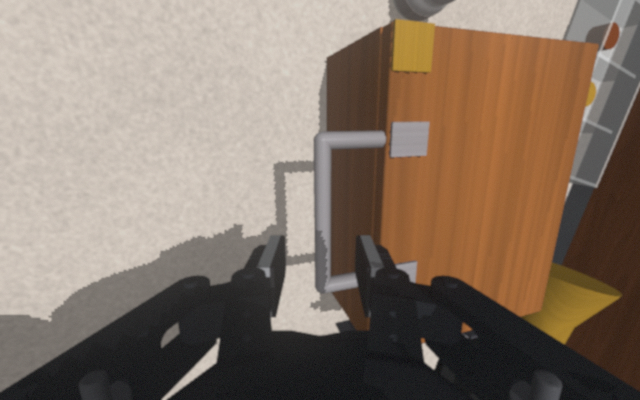

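```bash
python3 - <<'E'
from h import *
from cell import arm
T,S,W=[arm.get_calibration(n) for n in("top","scene","wrist")]
a,c1=tri([T,S,W],[np.array([352,490])/4+[200,85],np.array([487,257])/3+[180,130],[323,139.5]])
b,c2=tri([T,S,W],[np.array([520,440])/4+[200,85],np.array([384,216])/3+[180,130],[323,287]])
print(a,b,c1,c2,(a+b)/2,np.linalg.norm(a-b),np.arctan2(-(b-a)[0],(b-a)[1])%np.pi-np.pi)
m=(a+b)/2;s=arm.sense()
print(delta(s,m,ori(1.4),40)); print(delta(s,m,ori(1.4),-2))
E
```

```text
[487.24300576  73.35794968 121.99773804] [517.14871351 -31.89039497 121.89438585] 0.7233196687163584 0.2810517291865658 [502.19585963  20.73377736 121.94606195] 109.41469777630127 -2.864745175210567
(array([-0.2, 31.9, 40.2]), array([ 0.154, -0.003,  0.003]), array([470.25302943,  11.89333922, 314.10875929]))
(array([-0.3, 25.5, 81.7]), array([ 0.154, -0.003,  0.003]), array([477.13302363,  13.79743358, 272.71987063]))
```

```bash
sed -i 's/^YAW=.*/YAW=0.274/' h.py; python3 -m pendant '[[0,16,20,0.077,-0.003,0.003],[0,32,42,0.154,-0.003,0.003],[0,29,62,0.154,-0.003,0.003],[0,25.5,84,0.154,-0.003,0.003],[0,25.5,84,0.154,-0.003,0.003]]'
python3 - <<'E'
from h import *
from cell import arm
import cv2
s=arm.sense();print(s['qpos'].round(2))
print("grasp",s['tcp_pos']+rot(s['tcp_rot']).apply([0,0,155]))
im=arm.snapshot("wrist");cv2.imwrite("pics/w2.png",im[:,:,::-1])
E
```

```text
time: 3.15
tcp_pos: [478.5, 10.8, 270.3]
tcp_rot: [2.978, 0.002, 1.837]
contact_force: [-1.0, -1.2, 0.1]
finger_gap: 0.42
grasp_force: 0.0
[-0.01  0.79 -0.13  2.05  0.42  0.16 -0.24]
grasp [502.931936    17.1563967  117.33943032]
```

View pics/w2.png

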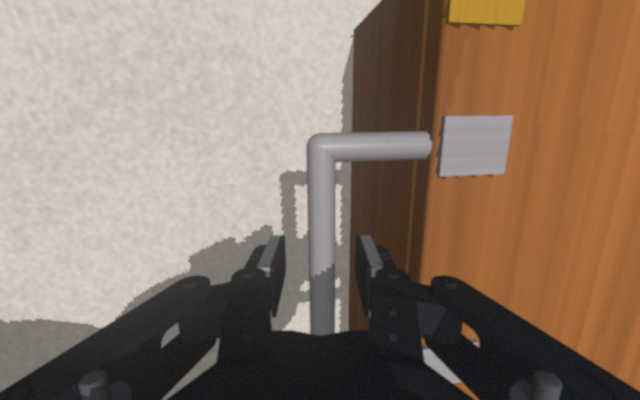

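```bash
cat >> h.py <<'E'
EX=np.array([np.cos(YAW),np.sin(YAW),0]);K=np.array([0,0,1.])
def bar(th,hinge):  # bar centre at lid angle
    a=th+.0326; return hinge+245.1*(-np.cos(a)*EX+np.sin(a)*K)
def lidang(p,hinge):
    d=np.asarray(p)-hinge; return np.arctan2(d[2],-d@EX)-.0326
def gp(s,d=155): return s['tcp_pos']+rot(s['tcp_rot']).apply([0,0,d])
def rt(s,hinge):  # radial, tangential (up +) and side force ON the tool, lid angle, radius
    p=gp(s);d=p-hinge;d-=d@np.cross(K,EX)*np.cross(K,EX);r=np.linalg.norm(d);d/=r
    t=np.array([0,0,1.])*(-d@EX)+EX*d[2]
    F=s['contact_force'];return F@d,F@t,F@np.cross(K,EX),lidang(p,hinge),r
E
python3 -m pendant '[[0,0,0,0,0,0],[0,0,0,0,0,0],[0,0,0,0,0,0],[0,0,0,0,0,0]]' 0 45
python3 - <<'E'
from h import *
from cell import arm
np.set_printoptions(suppress=True)
s=arm.sense();p=gp(s);print(p)
H=p+245*EX-8*K;print(repr(H))
Rc=rot(s['tcp_rot'])
for i,th in enumerate((.025,.075,.15,.225,.3,.375,.45,.5,.6)):
    Rt=R.from_rotvec(-np.cross(K,EX)*(th*.4))*Rc
    b=bar(th,H)+(p-bar(0,H)); t=b-Rt.apply([0,0,155])
    print(th,Rc.inv().apply(t-s['tcp_pos']).round(1),(Rc.inv()*Rt).as_rotvec().round(3),-Rt.apply([0,0,1])[2])
E
```

```text
time: 3.7
tcp_pos: [478.5, 10.8, 271.8]
tcp_rot: [2.975, 0.003, 1.836]
contact_force: [-2.6, -1.2, 9.2]
finger_gap: 0.126
grasp_force: 44.2
[503.47206401  17.16165578 118.92194171]
array([739.33264852,  83.45482793, 110.92194171])
0.025 [-0.  -0.3 -6. ] [-0.01  0.    0.  ] 0.9843733740455911
0.075 [ -0.1  -0.3 -17.8] [-0.03  0.    0.  ] 0.9806557312999787
0.15 [ -0.1   0.7 -35.1] [-0.06  0.    0.  ] 0.9743443075073843
0.225 [ -0.2   3.  -51.7] [-0.09   0.001  0.   ] 0.9671560396043011
0.3 [ -0.2   6.5 -67.7] [-0.12   0.001  0.   ] 0.9590973965466478
0.375 [ -0.2  11.3 -82.9] [-0.15   0.001  0.001] 0.9501756305692354
0.45 [ -0.2  17.3 -97.2] [-0.18   0.001  0.001] 0.9403987706592408
0.5 [  -0.2   21.9 -106.1] [-0.2    0.002  0.001] 0.9334101253795667
0.6 [  -0.2   32.6 -122.7] [-0.24   0.002  0.001] 0.9183157247062652
```

```bash
python3 -m pendant '[[0,0,-6,-0.01,0,0],[0,0,-18,-0.03,0,0],[0,1,-35,-0.06,0,0],[0,3,-52,-0.09,0,0],[0,6.5,-68,-0.12,0,0],[0,11,-83,-0.15,0,0],[0,17,-97,-0.18,0,0],[0,17,-97,-0.18,0,0]]'
cat > st.py <<'E'
from h import *
from cell import arm
np.set_printoptions(suppress=True,precision=3)
H=np.array([739.3,83.5,110.9])
s=arm.sense();print("F rad,tan,side,ang,rad",np.array(rt(s,H)),s['contact_force'],s['qpos'])
E
python3 st.py
```

```text
time: 4.7
tcp_pos: [477.3, 10.8, 371.0]
tcp_rot: [2.798, 0.003, 1.836]
contact_force: [-24.2, -6.3, 13.6]
finger_gap: 0.119
grasp_force: 46.0
F rad,tan,side,ang,rad [ 28.518   0.539   0.47    0.447 247.515] [-24.247  -6.327  13.633] [ 0.075  0.584 -0.243  2.028  0.395  0.217 -0.213]
```

```bash
python3 -m pendant '[[0,0,0,0,0,0],[0,0,0,0,0,0],[0,0,0,0,0,0]]' 0.22 30
python3 st.py; python3 - <<'E'
from h import *
from cell import arm
H=np.array([739.3,83.5,110.9])
s=arm.sense();Rc=rot(s['tcp_rot']);a0=lidang(gp(s),H)
for th in np.r_[np.arange(.5,.86,.05),.9,1.0,1.1,1.2]:
    print(round(th,3),Rc.inv().apply(bar(th,H)-bar(.45,H)).round(1))
im=arm.snapshot("wrist");import cv2;cv2.imwrite("pics/w3.png",im[:,:,::-1])
E
```

```text
time: 5.08
tcp_pos: [479.2, 11.5, 369.9]
tcp_rot: [2.794, 0.002, 1.837]
contact_force: [0.4, 0.7, -0.7]
finger_gap: 0.222
grasp_force: 0.0
F rad,tan,side,ang,rad [ -0.777  -0.364   0.531   0.448 244.875] [ 0.357  0.652 -0.682] [ 0.073  0.588 -0.243  2.024  0.395  0.213 -0.213]
0.5 [ 0.   9.2 -8. ]
0.55 [  0.1  18.9 -15.6]
0.6 [  0.1  28.9 -22.7]
0.65 [  0.1  39.2 -29.3]
0.7 [  0.2  49.9 -35.3]
0.75 [  0.2  60.8 -40.8]
0.8 [  0.3  72.  -45.8]
0.85 [  0.3  83.5 -50.1]
0.9 [  0.4  95.1 -53.9]
1.0 [  0.5 118.9 -59.8]
1.1 [  0.7 143.2 -63.2]
1.2 [  0.8 167.7 -64.2]
```

View pics/w3.png

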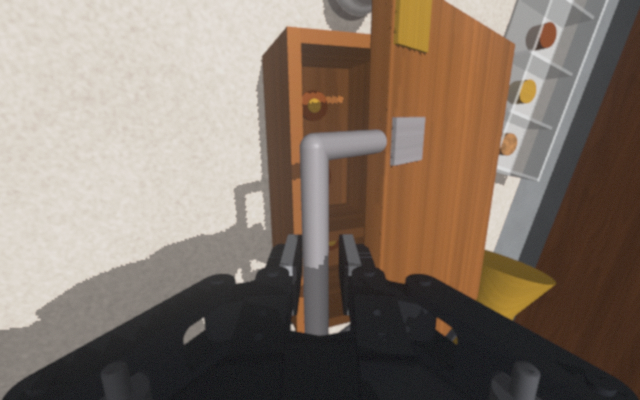

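```bash
python3 -m pendant '[[0,9,-8,0,0,0],[0,19,-15.5,0,0,0],[0,29,-22.5,0,0,0],[0,39,-29,0,0,0],[0,50,-35,0,0,0],[0,61,-41,0,0,0],[0,72,-46,0,0,0],[0,72,-46,0,0,0]]'
python3 st.py
python3 -m pendant '[[0,3,-1.2,0,0,0],[0,6,-2.4,0,0,0],[0,9,-3.6,0,0,0],[0,11,-4.2,0,0,0]]'
python3 st.py
```

```text
time: 6.12
tcp_pos: [529.5, 25.2, 437.5]
tcp_rot: [2.796, 0.002, 1.837]
contact_force: [0.4, -0.3, -0.2]
finger_gap: 0.224
grasp_force: 0.0
F rad,tan,side,ang,rad [ -0.418   0.091  -0.391   0.798 244.9  ] [ 0.442 -0.281 -0.247] [ 0.124  0.558 -0.372  1.756  0.321  0.532 -0.146]
time: 6.62
tcp_pos: [537.5, 27.5, 444.6]
tcp_rot: [2.798, 0.002, 1.837]
contact_force: [-8.6, -2.6, 2.6]
finger_gap: 0.219
grasp_force: 3.9
F rad,tan,side,ang,rad [  7.739  -5.234  -0.199   0.841 244.888] [-8.591 -2.622  2.576] [ 0.122  0.562 -0.379  1.715  0.313  0.572 -0.139]
```

```bash
cat > chk.py <<'E'
import sys
from h import *
from cell import arm
H=np.array([739.3,83.5,110.9])
s=arm.sense();r=rt(s,H);lim=float(sys.argv[1])
print("t%.2f ang %.4f rad %.1f tan %.2f"%(s['time'],r[3],r[0],r[1]))
sys.exit(1 if r[1]<-lim or r[1]>lim else 0)
E
python3 -m pendant '[[0,2,-0.7,0,0,0],[0,4,-1.4,0,0,0],[0,6,-2,0,0,0],[0,8,-2.7,0,0,0],[0,9.5,-3.2,0,0,0],[0,11,-3.6,0,0,0]]' >/dev/null && python3 chk.py 6.8 &&
python3 -m pendant '[[0,1.2,-0.3,0,0,0],[0,2.4,-0.6,0,0,0]]' >/dev/null && python3 chk.py 6.5 &&
python3 -m pendant '[[0,1,-0.3,0,0,0],[0,2,-0.5,0,0,0]]' >/dev/null && python3 chk.py 6.5 &&
python3 -m pendant '[[0,1,-0.3,0,0,0],[0,2,-0.5,0,0,0]]' >/dev/null && python3 chk.py 6.5 &&
python3 -m pendant '[[0,1,-0.2,0,0,0]]' >/dev/null && python3 chk.py 6.5 &&
python3 -m pendant '[[0,1,-0.2,0,0,0]]' >/dev/null && python3 chk.py 6.5 &&
python3 -m pendant '[[0,1,-0.2,0,0,0]]' >/dev/null && python3 chk.py 6.5 &&
python3 -m pendant '[[0,1,-0.2,0,0,0]]' >/dev/null && python3 chk.py 6.5 &&
python3 -m pendant '[[0,1,-0.2,0,0,0]]' >/dev/null && python3 chk.py 6.5 &&
python3 -m pendant '[[0,1,-0.2,0,0,0]]' >/dev/null && python3 chk.py 6.5
```

```text
t7.38 ang 0.8889 rad 7.1 tan -5.88
t7.62 ang 0.8991 rad 6.9 tan -5.39
t7.88 ang 0.9077 rad 7.0 tan -6.39
t8.12 ang 0.9161 rad 7.5 tan -5.82
t8.25 ang 0.9203 rad 6.4 tan -5.97
t8.38 ang 0.9244 rad 7.1 tan -6.28
t8.50 ang 0.9286 rad 6.1 tan -5.84
t8.62 ang 0.9329 rad 6.5 tan -6.04
t8.75 ang 0.9373 rad 6.5 tan -4.38
t8.88 ang 0.9413 rad 6.0 tan -5.31
```

```bash

python3 -m pendant '[[0,1,-0.2,0,0,0]]' >/dev/null && python3 chk.py 7.2 &&
python3 -m pendant '[[0,1,-0.2,0,0,0]]' >/dev/null && python3 chk.py 7.2 &&
python3 -m pendant '[[0,1,-0.2,0,0,0]]' >/dev/null && python3 chk.py 7.2 &&
python3 -m pendant '[[0,1,-0.2,0,0,0]]' >/dev/null && python3 chk.py 7.2 &&
python3 -m pendant '[[0,1,-0.2,0,0,0]]' >/dev/null && python3 chk.py 7.2 &&
python3 -m pendant '[[0,1,-0.2,0,0,0]]' >/dev/null && python3 chk.py 7.2 &&
python3 -m pendant '[[0,1,-0.2,0,0,0]]' >/dev/null && python3 chk.py 7.2 &&
python3 -m pendant '[[0,1,-0.2,0,0,0]]' >/dev/null && python3 chk.py 7.2 &&
python3 -m pendant '[[0,1,-0.2,0,0,0]]' >/dev/null && python3 chk.py 7.2 &&
python3 -m pendant '[[0,1,-0.2,0,0,0]]' >/dev/null && python3 chk.py 7.2 &&
python3 -m pendant '[[0,1,-0.2,0,0,0]]' >/dev/null && python3 chk.py 7.2 &&
python3 -m pendant '[[0,1,-0.2,0,0,0]]' >/dev/null && python3 chk.py 7.2 &&
python3 -m pendant '[[0,1,-0.2,0,0,0]]' >/dev/null && python3 chk.py 7.2 &&
python3 -m pendant '[[0,1,-0.2,0,0,0]]' >/dev/null && python3 chk.py 7.2 &&
python3 -m pendant '[[0,1,-0.2,0,0,0]]' >/dev/null && python3 chk.py 7.2 &&
python3 -m pendant '[[0,1,-0.2,0,0,0]]' >/dev/null && python3 chk.py 7.2 &&
python3 -m pendant '[[0,1,-0.2,0,0,0]]' >/dev/null && python3 chk.py 7.2 &&
python3 -m pendant '[[0,1,-0.2,0,0,0]]' >/dev/null && python3 chk.py 7.2
```

```text
t9.00 ang 0.9456 rad 5.0 tan -4.70
t9.12 ang 0.9498 rad 6.9 tan -4.81
t9.25 ang 0.9541 rad 5.3 tan -6.13
t9.38 ang 0.9584 rad 6.1 tan -5.86
t9.50 ang 0.9625 rad 5.4 tan -5.97
t9.62 ang 0.9667 rad 5.4 tan -4.51
t9.75 ang 0.9710 rad 6.2 tan -4.79
t9.88 ang 0.9751 rad 5.4 tan -5.76
t10.00 ang 0.9794 rad 6.4 tan -5.20
t10.12 ang 0.9835 rad 5.6 tan -5.64
t10.25 ang 0.9878 rad 5.4 tan -4.85
t10.38 ang 0.9921 rad 4.1 tan -4.31
t10.50 ang 0.9963 rad 5.5 tan -4.52
t10.62 ang 1.0005 rad 5.5 tan -5.38
t10.75 ang 1.0047 rad 4.8 tan -4.36
t10.88 ang 1.0090 rad 4.1 tan -3.71
t11.00 ang 1.0132 rad 4.3 tan -4.80
t11.12 ang 1.0175 rad 5.2 tan -4.56
```

```bash

python3 -m pendant '[[0,1,-0.2,0,0,0]]' >/dev/null && python3 chk.py 6.3 &&
python3 -m pendant '[[0,1,-0.2,0,0,0]]' >/dev/null && python3 chk.py 6.3 &&
python3 -m pendant '[[0,1,-0.2,0,0,0]]' >/dev/null && python3 chk.py 6.3 &&
python3 -m pendant '[[0,1,-0.2,0,0,0]]' >/dev/null && python3 chk.py 6.3 &&
python3 -m pendant '[[0,1,-0.2,0,0,0]]' >/dev/null && python3 chk.py 6.3 &&
python3 -m pendant '[[0,1,-0.2,0,0,0]]' >/dev/null && python3 chk.py 6.3 &&
python3 -m pendant '[[0,1,-0.2,0,0,0]]' >/dev/null && python3 chk.py 6.3 &&
python3 -m pendant '[[0,1,-0.2,0,0,0]]' >/dev/null && python3 chk.py 6.3 &&
python3 -m pendant '[[0,1,-0.2,0,0,0]]' >/dev/null && python3 chk.py 6.3 &&
python3 -m pendant '[[0,1,-0.2,0,0,0]]' >/dev/null && python3 chk.py 6.3 &&
python3 -m pendant '[[0,1,-0.2,0,0,0]]' >/dev/null && python3 chk.py 6.3 &&
python3 -m pendant '[[0,1,-0.2,0,0,0]]' >/dev/null && python3 chk.py 6.3 &&
python3 -m pendant '[[0,1,-0.2,0,0,0]]' >/dev/null && python3 chk.py 6.3 &&
python3 -m pendant '[[0,1,-0.2,0,0,0]]' >/dev/null && python3 chk.py 6.3 &&
python3 -m pendant '[[0,1,-0.2,0,0,0]]' >/dev/null && python3 chk.py 6.3 &&
python3 -m pendant '[[0,1,-0.2,0,0,0]]' >/dev/null && python3 chk.py 6.3 &&
python3 -m pendant '[[0,1,-0.2,0,0,0]]' >/dev/null && python3 chk.py 6.3 &&
python3 -m pendant '[[0,1,-0.2,0,0,0]]' >/dev/null && python3 chk.py 6.3
```

```text
t11.25 ang 1.0216 rad 3.5 tan -4.32
t11.38 ang 1.0259 rad 2.6 tan -3.93
t11.50 ang 1.0303 rad 4.2 tan -4.72
t11.62 ang 1.0345 rad 3.4 tan -3.68
t11.75 ang 1.0389 rad 3.4 tan -4.90
t11.88 ang 1.0436 rad 2.7 tan -3.38
t12.00 ang 1.0488 rad 1.0 tan -2.99
t12.12 ang 1.0508 rad 4.6 tan -8.04
```

```bash

python3 -m pendant '[[0,-0.3,0,0,0,0],[0,-0.3,0,0,0,0]]' >/dev/null; python3 chk.py 6.3
python3 - <<'E'
from cell import arm
import cv2,numpy as np
a=arm.snapshot("scene")[130:290,190:340];b=arm.snapshot("top")[70:180,270:400]
a=cv2.resize(a,(450,480),interpolation=2);b=cv2.resize(b,(346,293),interpolation=2)
c=np.zeros((480,796,3),np.uint8);c[:,:450]=a;c[:293,450:]=b
cv2.imwrite("pics/s4.png",c[:,:,::-1])
E
```

```text
t12.38 ang 1.0505 rad 1.5 tan -5.23
```

View pics/s4.png

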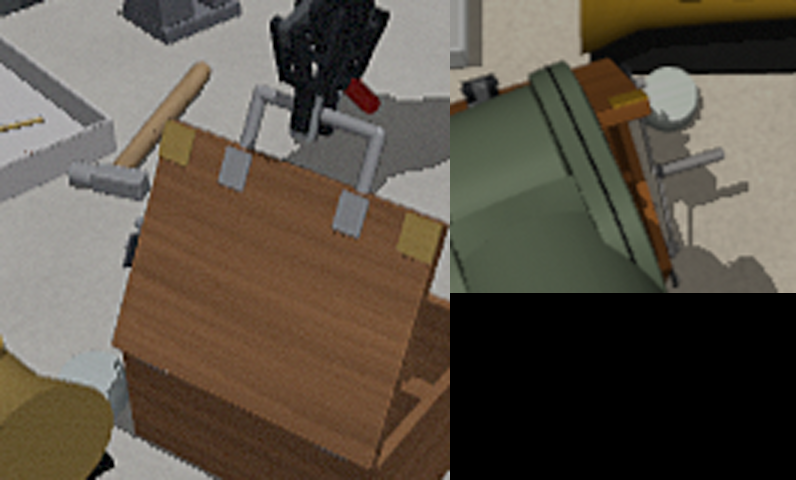

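```bash

python3 -m pendant '[[0,-2,0.4,0,0,0],[0,-4,0.8,0,0,0],[0,-6,1.2,0,0,0],[0,-8,1.6,0,0,0]]' >/dev/null; python3 chk.py 4 &&
python3 -m pendant '[[0,-2,0.4,0,0,0],[0,-4,0.8,0,0,0]]' >/dev/null && python3 chk.py 4 &&
python3 -m pendant '[[0,-1.5,0.3,0,0,0],[0,-3,0.6,0,0,0]]' >/dev/null && python3 chk.py 4 &&
python3 -m pendant '[[0,-1.5,0.3,0,0,0],[0,-3,0.6,0,0,0]]' >/dev/null && python3 chk.py 4 &&
python3 -m pendant '[[0,-1,0.2,0,0,0]]' >/dev/null && python3 chk.py 4 &&
python3 -m pendant '[[0,-1,0.2,0,0,0]]' >/dev/null && python3 chk.py 4 &&
python3 -m pendant '[[0,-1,0.2,0,0,0]]' >/dev/null && python3 chk.py 4 &&
python3 -m pendant '[[0,-1,0.2,0,0,0]]' >/dev/null && python3 chk.py 4 &&
python3 -m pendant '[[0,-1,0.2,0,0,0]]' >/dev/null && python3 chk.py 4 &&
python3 -m pendant '[[0,-1,0.2,0,0,0]]' >/dev/null && python3 chk.py 4
```

```text
t12.97 ang 1.0181 rad 1.0 tan 0.76
t13.22 ang 1.0017 rad 0.3 tan 1.65
t13.47 ang 0.9889 rad 0.5 tan 3.00
t13.72 ang 0.9761 rad -0.3 tan 2.10
t13.85 ang 0.9719 rad 0.4 tan 2.57
t13.97 ang 0.9678 rad 0.1 tan 1.20
t14.10 ang 0.9636 rad 0.6 tan 1.12
t14.22 ang 0.9601 rad 0.9 tan 5.15
```

```bash

python3 -m pendant '[[0,1.5,-0.3,0,0,0],[0,3.5,-0.7,0,0,0],[0,3.5,-0.7,0,0,0],[0,3.5,-0.7,0,0,0],[0,3.5,-0.7,0,0,0],[0,3.5,-0.7,0,0,0],[0,3.5,-0.7,0,0,0],[0,3.5,-0.7,0,0,0]]' 0.42
python3 chk.py 4
python3 - <<'E'
from cell import arm
import cv2,numpy as np
b=arm.snapshot("top")[70:180,270:400];w=arm.snapshot("wrist")
b=cv2.resize(b,(473,400),interpolation=2)
w=cv2.resize(w,(320,200),interpolation=3)
c=np.zeros((400,793,3),np.uint8);c[:,:473]=b;c[:200,473:]=w
cv2.imwrite("pics/s5.png",c[:,:,::-1])
E
```

```text
time: 15.22
tcp_pos: [563.2, 34.4, 462.7]
tcp_rot: [2.796, 0.002, 1.837]
contact_force: [0.3, 0.3, 0.4]
finger_gap: 0.424
grasp_force: 0.0
t15.22 ang 0.9741 rad 0.2 tan 0.54
```

View pics/s5.png

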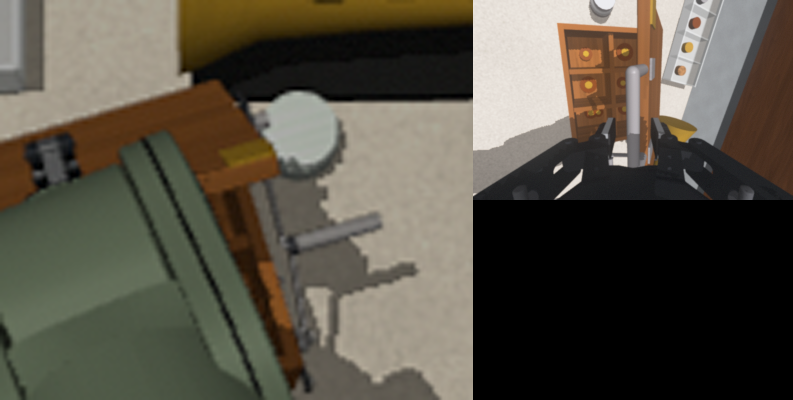

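```bash
python3 - <<'E'
from h import *
from cell import arm
T=arm.get_calibration("top");ctr=np.array([739.3,83.5,110.9])-100*EX;ctr[2]=0
EY=np.cross(K,EX)
for nm,th,th_l in(("straight",1.05,0),("lock/fold",.96,0)):
    f=np.array([-180,-30.]);p=85*np.array([-np.cos(th),np.sin(th)])
    d=p-f;L=np.linalg.norm(d);h=np.sqrt(max(0,86**2-(L/2)**2));n=np.array([-d[1],d[0]])/L
    for sg in(1,-1):
        k=(p+f)/2+sg*h*n
        P=ctr+(100+k[0])*EX+(110+k[1])*K
        print(nm,sg,L,k,proj(T,P-EY*(130+64+3)),proj(T,P-EY*135),P-EY*182)
E
python3 -m pendant '[[0,1,-0.2,0,0,0],[0,3,-0.6,0,0,0],[0,5,-1,0,0,0],[0,7,-1.4,0,0,0]]' 0.22 >/dev/null; python3 chk.py 5.8 &&
python3 -m pendant '[[0,2,-0.4,0,0,0],[0,4,-0.8,0,0,0]]' >/dev/null && python3 chk.py 5.8 &&
python3 -m pendant '[[0,1.5,-0.3,0,0,0]]' >/dev/null && python3 chk.py 5.8 &&
python3 -m pendant '[[0,1,-0.2,0,0,0]]' >/dev/null && python3 chk.py 5.8 &&
python3 -m pendant '[[0,1,-0.2,0,0,0]]' >/dev/null && python3 chk.py 5.8
```

```text
straight 1 172.40413099761457 [-111.14676954   21.86548709] [[370.15336574 127.07325143]] [[346.47619395 133.90170335]] [ 681.54577675 -121.78529922  131.86548709]
straight -1 172.40413099761457 [-111.14676954   21.86548709] [[370.15336574 127.07325143]] [[346.47619395 133.90170335]] [ 681.54577675 -121.78529922  131.86548709]
lock/fold 1 164.78217568814267 [-129.27964121   39.45102738] [[373.1132385  132.03745857]] [[349.01084361 138.99691851]] [ 664.08932894 -126.69177099  149.45102738]
lock/fold -1 164.78217568814267 [-99.4695576    0.18025592] [[367.86517605 125.09203047]] [[344.67075867 131.77759951]] [ 692.78738504 -118.62562811  110.18025592]
t15.82 ang 1.0000 rad 4.8 tan -6.03
```

```bash

python3 -m pendant '[[0,1.5,-0.3,0,0,0],[0,3,-0.6,0,0,0]]' >/dev/null; python3 chk.py 6.8 &&
python3 -m pendant '[[0,1.5,-0.3,0,0,0],[0,3,-0.6,0,0,0]]' >/dev/null && python3 chk.py 6.8 &&
python3 -m pendant '[[0,1.5,-0.3,0,0,0]]' >/dev/null && python3 chk.py 6.8 &&
python3 -m pendant '[[0,1,-0.2,0,0,0]]' >/dev/null && python3 chk.py 6 &&
python3 -m pendant '[[0,0.7,-0.1,0,0,0]]' >/dev/null && python3 chk.py 6 &&
python3 -m pendant '[[0,0.7,-0.1,0,0,0]]' >/dev/null && python3 chk.py 6 &&
python3 -m pendant '[[0,0.5,-0.1,0,0,0]]' >/dev/null && python3 chk.py 6 &&
python3 -m pendant '[[0,0.5,-0.1,0,0,0]]' >/dev/null && python3 chk.py 6 &&
python3 -m pendant '[[0,0.5,-0.1,0,0,0]]' >/dev/null && python3 chk.py 6 &&
python3 -m pendant '[[0,0.5,-0.1,0,0,0]]' >/dev/null && python3 chk.py 6 &&
python3 -m pendant '[[0,0.5,-0.1,0,0,0]]' >/dev/null && python3 chk.py 6
```

```text
t16.07 ang 1.0127 rad 5.6 tan -7.08
```

```bash

python3 chk.py 8;
python3 -m pendant '[[0,1,-0.2,0,0,0],[0,2,-0.4,0,0,0]]' >/dev/null; python3 chk.py 7.8 &&
python3 -m pendant '[[0,1,-0.2,0,0,0],[0,2,-0.4,0,0,0]]' >/dev/null && python3 chk.py 7.8 &&
python3 -m pendant '[[0,1,-0.2,0,0,0]]' >/dev/null && python3 chk.py 7.8 &&
python3 -m pendant '[[0,0.7,-0.1,0,0,0]]' >/dev/null && python3 chk.py 7.8 &&
python3 -m pendant '[[0,0.7,-0.1,0,0,0]]' >/dev/null && python3 chk.py 7.8 &&
python3 -m pendant '[[0,0.7,-0.1,0,0,0]]' >/dev/null && python3 chk.py 7.8
```

```text
t16.07 ang 1.0127 rad 5.6 tan -7.08
t16.32 ang 1.0210 rad 5.1 tan -6.74
t16.57 ang 1.0294 rad 5.3 tan -7.01
t16.70 ang 1.0335 rad 6.3 tan -7.90
```

```bash

python3 -m pendant '[[0,0,0,0,0,0]]' >/dev/null; python3 chk.py 9 &&
python3 -m pendant '[[0,0.7,-0.1,0,0,0]]' >/dev/null && python3 chk.py 8.4 &&
python3 -m pendant '[[0,0.7,-0.1,0,0,0]]' >/dev/null && python3 chk.py 8.4 &&
python3 -m pendant '[[0,0.7,-0.1,0,0,0]]' >/dev/null && python3 chk.py 8.4 &&
python3 -m pendant '[[0,0.5,-0.1,0,0,0]]' >/dev/null && python3 chk.py 8.4
```

```text
t16.82 ang 1.0340 rad 5.1 tan -6.54
t16.95 ang 1.0362 rad 5.1 tan -7.09
t17.07 ang 1.0393 rad 6.7 tan -6.98
t17.20 ang 1.0422 rad 7.7 tan -7.23
t17.32 ang 1.0442 rad 6.2 tan -7.22
```

```bash

python3 -m pendant '[[0,0.5,-0.1,0,0,0]]' >/dev/null; python3 chk.py 8 &&
python3 -m pendant '[[0,0.4,-0.1,0,0,0]]' >/dev/null && python3 chk.py 8
python3 - <<'E'
from h import *
from cell import arm
s=arm.sense();print(s['tcp_pos'],s['qpos'].round(2))
E
```

```text
t17.45 ang 1.0463 rad 6.5 tan -6.34
t17.57 ang 1.0478 rad 7.3 tan -7.87
[578.31093642  38.65604289 472.09007514] [ 0.1   0.6  -0.39  1.52  0.29  0.73 -0.11]
```

```bash

python3 -m pendant '[[0,-2,0,0,0,0],[0,-3,0,0,0,0],[0,-3,0,0,0,0],[0,-3,-20,0,0,0],[0,-3,-50,0,0,0],[-20,-3,-80,0,0,0],[-70,-3,-85,0,0,0],[-125,-3,-85,0,0,0]]' 0.42
python3 - <<'E'
from h import *
from cell import arm
H=np.array([739.3,83.5,110.9]);EY=np.cross(K,EX)
s=arm.sense();print(s['contact_force'],s['qpos'].round(2))
P=H-111*EX+30*K-EY*185
print(P,delta(s,P,ori(1.25),110))
E
```

```text
time: 18.58
tcp_pos: [581.1, -91.1, 552.4]
tcp_rot: [2.794, 0.003, 1.838]
contact_force: [0.9, 0.2, 0.6]
finger_gap: 0.426
grasp_force: 0.0
[0.89231039 0.22301842 0.59467397] [ 0.37  0.56 -0.48  1.31  0.19  0.99  0.19]
[ 682.49882436 -124.63367446  140.9       ] (array([-59.2, -49.5, 152.5]), array([ 0.027,  0.005, -0.006]), array([ 602.05551446, -147.24382021,  392.38092413]))
```

```bash

python3 -m pendant '[[-40,-10,10,0,0,0],[-75,-30,60,0,0,0],[-85,-50,110,0,0,0],[-85,-50,140,0,0,0],[-85,-50,140,0,0,0]]' 0 40
python3 - <<'E'
from h import *
from cell import arm
import cv2
np.set_printoptions(suppress=True,precision=2)
c=arm.get_calibration("wrist");im=arm.snapshot("wrist");t=arm.snapshot("top")
np.save("w6.npy",np.r_[c['xyz'],c['rotation']])
H=np.array([739.3,83.5,110.9]);EY=np.cross(K,EX)
for z in(22,50):print(proj(c,[H-111*EX+z*K-EY*(135+0),H-111*EX+z*K-EY*194]))
t=cv2.resize(t[95:165,330:400],(350,350),interpolation=2)
o=np.zeros((400,790,3),np.uint8);o[:,:440]=im[:,200:];o[:350,440:]=t
cv2.imwrite("pics/w6.png",o[:,:,::-1])
E
```

```text
time: 19.2
tcp_pos: [604.0, -172.0, 401.5]
tcp_rot: [2.798, 0.0, 1.837]
contact_force: [0.5, 0.5, -0.2]
finger_gap: -0.002
grasp_force: 0.0
[[310.25 108.66]
 [311.26 180.92]]
[[322.25 107.35]
 [322.57 187.71]]
```

View pics/w6.png

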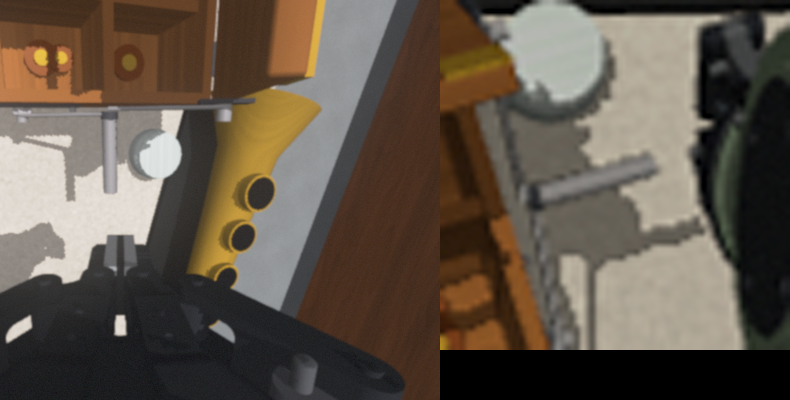

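```bash
python3 - <<'E'
from h import *
from cell import arm
np.set_printoptions(suppress=True,precision=2)
T=arm.get_calibration("top");W=arm.get_calibration("wrist");EY=np.cross(K,EX)
H=np.array([739.3,83.5,110.9])
a=tri([T,W],[[373,127.6],[310,191.5]]);b=tri([T,W],[[348.6,134.4],[309,113]])
for q in(a,b):
    d=q[0]-H;print(q,"rel hinge x,y,z",d@EX,d@EY,d[2])
s=arm.sense()
for z in(22,35,45):
    P=a[0]+12*EY; P[2]=110+z; print(z,delta(s,P,ori(1.25),0))
E
```

```text
(array([ 673.42, -137.25,  172.29]), np.float64(0.10660345854294724)) rel hinge x,y,z -123.15618742326973 -194.68796974701488 61.39254237031045
(array([666.38, -81.51, 146.34]), np.float64(0.6308751087631908)) rel hinge x,y,z -114.85223192412845 -139.11880486065013 35.4423405375897
22 (array([ 27.3, -17.1, 126.9]), array([ 0.03,  0.01, -0.01]), array([ 623.12, -138.92,  279.09]))
35 (array([ 27.3, -12.6, 114.7]), array([ 0.03,  0.01, -0.01]), array([ 623.12, -138.92,  292.09]))
45 (array([ 27.3,  -9.2, 105.3]), array([ 0.03,  0.01, -0.01]), array([ 623.12, -138.92,  302.09]))
```

```bash
cat > pr.py <<'E'
import sys
from h import *
from cell import arm
H=np.array([739.3,83.5,110.9]);EY=np.cross(K,EX)
s=arm.sense();p=gp(s,173)-H;F=s['contact_force'];D=.6*EX-.8*K
print("t%.2f tip x%.1f y%.1f z%.1f  press %.2f"%(s['time'],p@EX,p@EY,p[2],-F@D),F.round(1))
sys.exit(1 if -F@D>float(sys.argv[1]) else 0)
E
python3 - <<'E'
from h import *
from cell import arm
H=np.array([739.3,83.5,110.9]);EY=np.cross(K,EX)
s=arm.sense();tgt=H-132.6*EX-183*EY+64.8*K;Rc=rot(s['tcp_rot'])
print(Rc.inv().apply(tgt-gp(s,173)),Rc.inv().apply(.6*EX-.8*K))
E
```

```text
[ 27.61287639 -15.17333458  64.58129614] [0.00693321 0.29186251 0.95643516]
```

```bash

python3 -m pendant '[[14,-8,15,0,0,0],[28,-15,35,0,0,0],[28,-15,52,0,0,0],[28,-15,64,0,0,0],[28,-15,64,0,0,0]]' >/dev/null; python3 pr.py 4 &&
python3 -m pendant '[[0,0.6,2,0,0,0],[0,1.2,4,0,0,0]]' >/dev/null && python3 pr.py 4 &&
python3 -m pendant '[[0,0.6,2,0,0,0],[0,1.2,4,0,0,0]]' >/dev/null && python3 pr.py 4 &&
python3 -m pendant '[[0,0.6,2,0,0,0],[0,1.2,4,0,0,0]]' >/dev/null && python3 pr.py 4 &&
python3 -m pendant '[[0,0.6,2,0,0,0],[0,1.2,4,0,0,0]]' >/dev/null && python3 pr.py 4 &&
python3 -m pendant '[[0,0.6,2,0,0,0],[0,1.2,4,0,0,0]]' >/dev/null && python3 pr.py 4
```

```text
t19.93 tip x-132.9 y-183.0 z63.7  press 0.53 [-0.3  0.4  0.5]
t20.18 tip x-130.4 y-182.9 z61.1  press -0.93 [ 0.3  0.3 -0.9]
t20.43 tip x-128.0 y-182.7 z57.3  press 0.26 [-0.6  0.3 -0.1]
t20.68 tip x-125.5 y-182.7 z53.9  press -0.32 [-0.1 -0.6 -0.6]
t20.93 tip x-123.0 y-182.7 z50.5  press 0.89 [-0.6  0.5  0.8]
t21.18 tip x-120.6 y-182.7 z47.2  press 0.14 [-0.3 -0.5 -0.2]
```

```bash

python3 -m pendant '[[0,0.5,2,0,0,0],[0,1,4,0,0,0]]' >/dev/null && python3 pr.py 4 &&
python3 -m pendant '[[0,0.5,2,0,0,0],[0,1,4,0,0,0]]' >/dev/null && python3 pr.py 4 &&
python3 -m pendant '[[0,0.5,2,0,0,0],[0,1,4,0,0,0]]' >/dev/null && python3 pr.py 4 &&
python3 -m pendant '[[0,0.5,2,0,0,0],[0,1,4,0,0,0]]' >/dev/null && python3 pr.py 4 &&
python3 -m pendant '[[0,0.5,2,0,0,0],[0,1,4,0,0,0]]' >/dev/null && python3 pr.py 4 &&
python3 -m pendant '[[0,0.5,2,0,0,0],[0,1,4,0,0,0]]' >/dev/null && python3 pr.py 4
```

```text
t21.43 tip x-118.3 y-182.8 z43.7  press 0.00 [ 0.1 -0.6 -0.1]
t21.68 tip x-116.0 y-182.8 z40.3  press 0.21 [-0.8 -0.3 -0.4]
t21.93 tip x-113.7 y-182.8 z36.9  press 0.26 [0.1 0.3 0.4]
t22.18 tip x-111.3 y-182.9 z33.6  press 2.88 [-0.8 -0.5  2.9]
t22.43 tip x-108.8 y-182.9 z30.3  press 0.89 [0.5 1.1 1.7]
t22.68 tip x-106.9 y-182.9 z26.5  press 1.97 [-0.7 -0.3  1.9]
```

```bash

python3 -m pendant '[[0,0.5,1.5,0,0,0],[0,1,3,0,0,0]]' >/dev/null && python3 pr.py 12 &&
python3 -m pendant '[[0,0.5,1.5,0,0,0],[0,1,3,0,0,0]]' >/dev/null && python3 pr.py 12 &&
python3 -m pendant '[[0,0.5,1.5,0,0,0],[0,1,3,0,0,0]]' >/dev/null && python3 pr.py 12 &&
python3 -m pendant '[[0,0.5,1.5,0,0,0],[0,1,3,0,0,0]]' >/dev/null && python3 pr.py 12 &&
python3 -m pendant '[[0,0.5,1.5,0,0,0],[0,1,3,0,0,0]]' >/dev/null && python3 pr.py 12 &&
python3 -m pendant '[[0,0.5,1.5,0,0,0],[0,1,3,0,0,0]]' >/dev/null && python3 pr.py 12 &&
python3 -m pendant '[[0,0.5,1.5,0,0,0],[0,1,3,0,0,0]]' >/dev/null && python3 pr.py 12
```

```text
t22.93 tip x-104.9 y-182.9 z24.1  press 1.61 [0.2 0.6 2.3]
t23.18 tip x-103.0 y-182.9 z21.6  press 2.79 [-1.7  0.1  2.3]
t23.43 tip x-101.1 y-182.9 z19.1  press 3.21 [-3.4 -0.2  1.5]
t23.68 tip x-99.1 y-183.0 z16.7  press 4.10 [-3.6 -0.2  2.5]
t23.93 tip x-97.1 y-183.1 z14.2  press 4.03 [-3.3 -1.   2.5]
t24.18 tip x-95.1 y-183.1 z11.8  press 5.49 [-4.4 -1.   3.5]
t24.43 tip x-93.1 y-183.1 z9.3  press 5.39 [-3.5  0.1  4.2]
```

```bash

python3 - <<'E'
from h import *
from cell import arm
import cv2
c=arm.get_calibration("wrist");im=arm.snapshot("wrist");t=arm.snapshot("top")
H=np.array([739.3,83.5,110.9]);EY=np.cross(K,EX)
T=arm.get_calibration("top")
for x,z in((-111,22),(-100,5),(-95,-5)):
    for y in(-135,-194):
        P=H+x*EX+z*K+EY*y;print(x,z,y,"top",proj(T,P)[0].round(1),"wrist",proj(c,P)[0].round(1))
t=cv2.resize(t[95:165,330:400],(350,350),interpolation=2)
o=np.zeros((400,790,3),np.uint8);o[:,:440]=im[:,200:];o[:350,440:]=t
cv2.imwrite("pics/w7.png",o[:,:,::-1])
E
```

```text
-111 22 -135 top [346.5 133.7] wrist [288.7 166.4]
-111 22 -194 top [369.  127.2] wrist [293.  292.7]
-100 5 -135 top [344.9 131.4] wrist [302.5 159.9]
-100 5 -194 top [367. 125.] wrist [304.9 271.6]
-95 -5 -135 top [344.1 130.6] wrist [306.3 157. ]
-95 -5 -194 top [366.1 124.2] wrist [308.2 261.9]
```

View pics/w7.png

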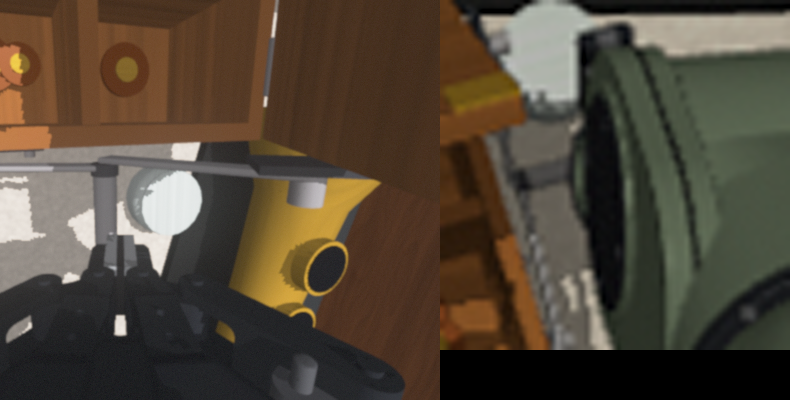

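```bash

python3 -m pendant '[[0,-4,-20,0,0,0],[0,-4,-65,0,0,0],[0,-4,-115,0,0,0],[0,-4,-165,0,0,0],[0,-4,-215,0,0,0],[0,-4,-215,0,0,0]]' 0.42 >/dev/null; python3 pr.py 9
python3 - <<'E'
from h import *
from cell import arm
H=np.array([739.3,83.5,110.9])
s=arm.sense();print(s['qpos'].round(2))
for al in (1.25,): print(delta(s,bar(1.035,H),ori(al),70)[:2],delta(s,bar(1.035,H),ori(al),0)[:2])
E
```

```text
t25.27 tip x-170.2 y-182.5 z214.9  press 0.03 [-0.2  0.  -0.1]
[ 0.5   0.61 -0.49  1.45  0.2   0.81  0.29]
(array([181.1,  54.4, -35.4]), array([ 0.03 ,  0.008, -0.007])) (array([181.7,  52.3,  34.6]), array([ 0.03 ,  0.008, -0.007]))
```

```bash

python3 -m pendant '[[20,0,-40,0,0,0],[60,20,-60,0,0,0],[110,50,-50,0.01,0,0],[155,54,-42,0.02,0.008,-0.007],[181,54,-35,0.03,0.008,-0.007],[181,54,-35,0.03,0.008,-0.007]]'
python3 - <<'E'
from h import *
from cell import arm
import cv2
H=np.array([739.3,83.5,110.9]);EY=np.cross(K,EX)
s=arm.sense();c=arm.get_calibration("wrist");im=arm.snapshot("wrist")
cv2.imwrite("pics/w8.png",im[:,:,::-1])
for a in(1.0,1.035,1.07):print(a,proj(c,[bar(a,H)+55*EY,bar(a,H)]).round(0).tolist())
print(delta(s,bar(1.03,H),ori(1.25),0)[:2])
E
```

```text
time: 26.02
tcp_pos: [557.6, 34.1, 534.7]
tcp_rot: [2.826, -0.004, 1.849]
contact_force: [0.8, -1.1, 0.4]
finger_gap: 0.424
grasp_force: 0.0
1.0 [[310.0, 143.0], [310.0, 226.0]]
1.035 [[323.0, 143.0], [322.0, 227.0]]
1.07 [[337.0, 144.0], [335.0, 228.0]]
(array([-2. , -0.3, 65.7]), array([-0.005, -0.005,  0.003]))
```

View pics/w8.png

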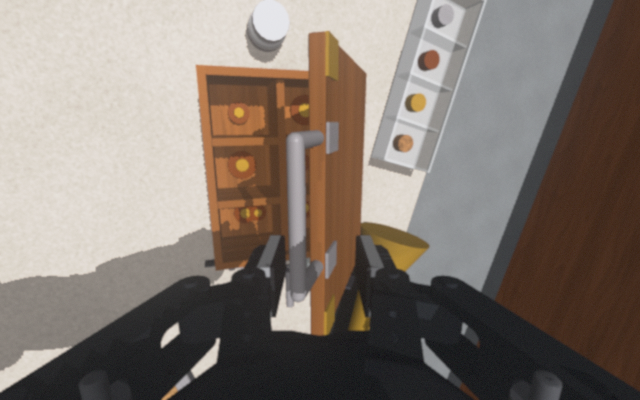

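```bash

python3 -m pendant '[[-2,-16,10,0,0,0],[-2,-16,40,0,0,0],[-2,-16,68,0,0,0],[-2,-16,68,0,0,0]]' >/dev/null; python3 chk.py 5 &&
python3 -m pendant '[[0,0,0,0,0,0],[0,0,0,0,0,0]]' 0.22 && python3 chk.py 5 &&
python3 -m pendant '[[0,-4,1,0,0,0],[0,-8,2,0,0,0],[0,-12,3,0,0,0],[0,-16,4,0,0,0]]' >/dev/null && python3 chk.py 6
```

```text
t26.57 ang 0.9590 rad -0.1 tan -0.15
time: 26.82
tcp_pos: [564.4, 31.8, 466.3]
tcp_rot: [2.824, -0.003, 1.845]
contact_force: [-0.2, -0.3, 0.4]
finger_gap: 0.219
grasp_force: 0.0
t26.82 ang 0.9662 rad 0.5 tan -0.05
t27.32 ang 0.8963 rad -0.0 tan 4.06
```

```bash

python3 -m pendant '[[0,-6,2,0,0,0],[0,-12,4,0,0,0],[0,-18,6.5,0,0,0],[0,-24,9,0,0,0],[0,-30,12,0,0,0],[0,-36,15,0,0,0]]' >/dev/null; python3 chk.py 6.5 &&
python3 -m pendant '[[0,-8,4.5,0,0,0],[0,-15,8.5,0,0,0],[0,-23,13,0,0,0],[0,-30,17.5,0,0,0],[0,-37,22,0,0,0],[0,-43,26,0,0,0]]' >/dev/null && python3 chk.py 6.5
python3 st.py
```

```text
t28.07 ang 0.7370 rad -0.1 tan 2.51
t28.82 ang 0.5357 rad -7.4 tan 1.34
F rad,tan,side,ang,rad [ -7.38    1.343  -0.407   0.536 249.452] [ 6.794  1.487 -2.84 ] [ 0.126  0.571 -0.328  1.938  0.36   0.362 -0.169]
```

```bash

python3 -m pendant '[[0,3,0,0,0,0],[0,3,0,0,0,0],[0,3,-30,0,0,0],[0,3,-70,0,0,0],[0,3,-70,0,0,0]]' 0.42 >/dev/null; python3 chk.py 5
python3 - <<'E'
from h import *
from cell import arm
H=np.array([739.3,83.5,110.9])
s=arm.sense();Rc=rot(s['tcp_rot'])
def q(th,n,r=175): return H+r*(-np.cos(th)*EX+np.sin(th)*K)+n*(np.sin(th)*EX+np.cos(th)*K)
a=Rc.inv().apply(q(.56,34)-gp(s,173));print("to above",a.round(1))
for th in(.56,.5,.4,.3,.2,.1,.05,0,-.02):print(th,(Rc.inv().apply(q(th,14)-gp(s,173))-a).round(1))
E
```

```text
t29.45 ang 0.6956 rad -1.1 tan -1.02
to above [ 1.8 68.1 91.5]
0.56 [ -0.  -15.4  12.8]
0.5 [ -0.  -23.8  19.1]
0.4 [ -0.1 -37.   30.7]
0.3 [ -0.1 -49.   43.5]
0.2 [ -0.1 -59.6  57.5]
0.1 [ -0.2 -68.7  72.5]
0.05 [ -0.2 -72.7  80.3]
0 [ -0.2 -76.3  88.3]
-0.02 [ -0.2 -77.7  91.5]
```

```bash

python3 -m pendant '[[0,35,0,0,0,0],[2,68,0,0,0,0],[2,68,40,0,0,0],[2,68,80,0,0,0],[2,68,91,0,0,0],[2,68,91,0,0,0]]' 0 >/dev/null; python3 pr.py 5 &&
python3 -m pendant '[[0,-5,4,0,0,0],[0,-10,9,0,0,0],[0,-15,13,0,0,0],[0,-19,16,0,0,0],[0,-24,19,0,0,0]]' >/dev/null; python3 pr.py 5
```

```text
t30.20 tip x-130.8 y0.8 z119.7  press 0.29 [-0.4  0.2  0.1]
t30.82 tip x-147.5 y0.7 z94.1  press -0.58 [2.3 0.6 1.1]
```

```bash

python3 -m pendant '[[0,-6,5.5,0,0,0],[0,-13,11.5,0,0,0],[0,-19,18,0,0,0],[0,-25,24.5,0,0,0],[0,-30,31,0,0,0],[0,-36,38.5,0,0,0]]' >/dev/null; python3 pr.py 8 &&
python3 -m pendant '[[0,-3,5,0,0,0],[0,-6,10,0,0,0],[0,-9,15,0,0,0],[0,-11,19,0,0,0]]' >/dev/null; python3 pr.py 8
python3 -m pendant '[[0,-1,2,0,0,0],[0,-2,4,0,0,0]]' >/dev/null; python3 pr.py 8
```

```text
t31.57 tip x-170.0 y0.9 z45.8  press -0.60 [ 1.7 -0.4  0.4]
t32.08 tip x-174.4 y0.9 z24.5  press 0.89 [0.3 1.  1.5]
t32.33 tip x-175.0 y0.9 z20.4  press 0.47 [0.3 0.5 0.9]
```

```bash

python3 -m pendant '[[0,-0.4,1,0,0,0],[0,-0.8,2,0,0,0]]' >/dev/null; python3 pr.py 6 &&
python3 -m pendant '[[0,-0.4,1,0,0,0],[0,-0.8,2,0,0,0]]' >/dev/null; python3 pr.py 5 &&
python3 -m pendant '[[0,-0.4,1,0,0,0]]' >/dev/null && python3 pr.py 5 &&
python3 -m pendant '[[0,-0.4,1,0,0,0]]' >/dev/null && python3 pr.py 5 &&
python3 -m pendant '[[0,-0.4,1,0,0,0]]' >/dev/null && python3 pr.py 5 &&
python3 -m pendant '[[0,-0.4,1,0,0,0]]' >/dev/null && python3 pr.py 5 &&
python3 -m pendant '[[0,-0.4,1,0,0,0]]' >/dev/null && python3 pr.py 5
```

```text
t32.58 tip x-175.2 y0.9 z18.3  press 0.94 [-0.4 -0.2  0.9]
t32.83 tip x-175.3 y0.9 z16.1  press 8.70 [-1.8 -0.5  9.5]
```

```bash

python3 -m pendant '[[0,-0.4,1,0,0,0],[0,-0.4,1,0,0,0]]' >/dev/null; python3 pr.py 30
python3 -m pendant '[[0,0,-5,0,0,0],[0,0,-20,0,0,0],[0,0,-50,0,0,0],[0,0,-90,0,0,0],[0,0,-120,0,0,0],[0,0,-120,0,0,0]]' >/dev/null; python3 pr.py 30
python3 - <<'E'
from cell import arm
import cv2,numpy as np
from h import *
t=arm.snapshot("top");a=arm.snapshot("scene")
o=np.zeros((400,800,3),np.uint8)
o[:350,:500]=cv2.resize(t[85:225,200:400],(500,350),interpolation=2)
o[:360,500:]=cv2.resize(a[190:310,220:320],(300,360),interpolation=2)
cv2.imwrite("pics/f.png",o[:,:,::-1])
E
```

```text
t33.08 tip x-175.2 y0.9 z15.8  press 19.24 [-6.1 -0.8 19.5]
t33.83 tip x-212.9 y0.0 z131.5  press -0.55 [ 0.  -1.  -0.9]
```

View pics/f.png

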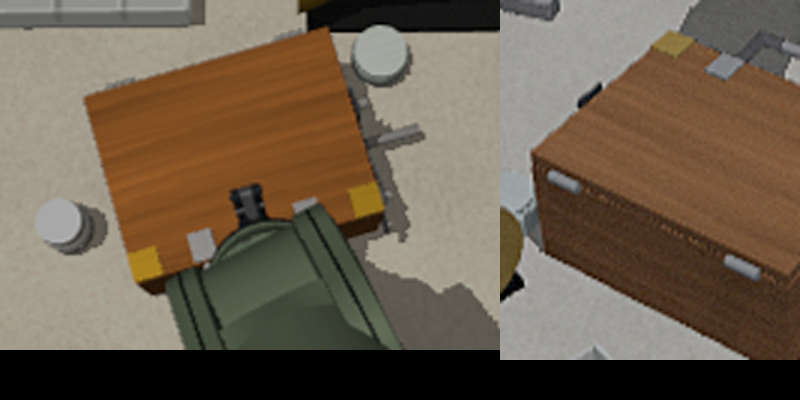

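The lid is shut: its corners are back where they started, with the front right corner at about (382,205) in the top crop. The knee bar at (395,135) is folded low as at the start. The jar and tin haven't moved, and the gripper is clear.

```bash
python3 -c "
from cell import arm
print(arm.finish_job())"
```

```text
the job is handed in; nothing more can be done
None
```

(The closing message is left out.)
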